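# Stack the pantry bins and put the lemon away

## Robot

A 6-joint arm with a two-finger parallel gripper is mounted at the origin on a cart in front of the work surface, level with it; the furniture and walls round the work are solid. World frame = base frame: x ahead of the robot, y to its left, z up, the work surface at z = 0. Lengths are in mm, angles in rad, forces in N, time in s.
With the tool pointing down it reaches from about 350 to 975 mm from the base axis. Payload 7.1 kg.
Tool frame: the origin (TCP) lies at the very end of the fingers, on their centre line; the grasp point (between the pads) lies 19 mm behind it; z points along the fingers, y is the line along which they close (so a half turn about z gives the same grasp; the last joint's range is limited). The gripper opens to 88 mm and grips with 3 to 60 N. Pads are 20 mm wide; open, the fingers measure 115 mm over their backs; the gripper's body (75 mm by 178 mm) begins 61 mm behind the grasp point.
Start: joints at [-1.166, 0.423, 1.63, -0, 1.089, -0.019], TCP at [257.032, -569.684, 222.675] pointing down, gripper open.
Joint ranges: [-3, 3], [-0.9, 2.11], [0.09, 2.58], [-1.31, 4.45], [0.11, 2.69], [-2.54, 2.54]. Speed limits (rad/s): [2.39, 2.39, 3.01, 3.14, 3.14, 3.14].

## Interface

Orientations are given as a rotation vector (axis times angle).
In Python, from workcell import * gives the robot as it stands.
- The arm moves only by the tool step_arm, never from a script. Its argument "deltas" is a list of rows, each a list of 3 entries, a list of its own where there are three numbers: the shift along the tool's x, y, z in units of 300 mm (1.0 is 300 mm), then the turn, a rotation vector about the tool's x, y, z in units of 1.5 rad (1.0 is 1.5 rad), then the gripper command: -1 is shut, 1 is fully open, values between are in proportion. In form: [[[dx, dy, dz], [rx, ry, rz], gripper], ...]. A call has 1 to 20 rows; each row is the pose to reach, as a shift and turn from the pose commanded when the call began, along the tool's axes at that moment; what a row does not reach only later rows make up. A row lasts 1/12 s, in which the tool goes at most 41.7 mm and 7.16 degrees, less where a joint would pass 70% of its speed; a pose out of reach is approached as far as the arm can. A call with a number of a shift or a turn outside -1 to 1 is refused whole. A call with a gripper value outside its range is refused whole. The fingers move at their own pace and stop on an object; the grip force is fixed at half the most. Time passes only in rows, so rows that repeat a pose let the fingers close. It gives the time, the measured TCP pose, the force, the opening and the grip force at its end, in the units of the state.
- get_obs(): the state, without advancing time (a new reading comes with each control period).
- get_image(name): name is "scene" or "side" or "wrist"; returns a dict with "pixels" (384x512x3 uint8, red, green, blue), "fx", "fy", "cx", "cy" (pixels), "dist_coeffs" ([k1, k2, p1, p2, k3] as OpenCV has them; the pictures are not rectified), "T" (4x4, takes a point from camera to world coordinates). Camera axes: x right, y down, z forward; pixel columns grow to the right and rows downward; lengths in mm; the calibration is good to about 2 mm. A picture is of the moment at which its call begins. There is no depth.
- close_job(): hands the job in; it is judged then, once.
The state is a dict: "t": time; "qpos": joint angles; "qvel": joint speeds; "joint_torque": joint torques, N m; "ee_pos": TCP position; "orientation": TCP orientation; "ft_force": force on the tool from outside, world axes, zero at the start; "moment": the same for the moment, N m; "width": finger opening in mm; "grasp_force": force on a finger pad.
Only numpy, scipy, OpenCV 4.12 (cv2) and the standard library are available. Lean on these libraries where they do the work, as an engineer would, in place of code of your own. Each camera call takes 0.05 s, during which the arm holds its last target. There are 200 camera calls.

## Task

Stack the empty white bin squarely on the bin that holds the lime and the garlic: turn it end for end relative to the lower one, with its scooped end over the lower bin's notched end, so that its feet stand on the lower rim and it does not nest down onto the contents. Then, with the bin stacked and let go, set the lemon in the upper bin. Set things down gently, do not drop them, leave the lower bin where it stands, and do not disturb the salt shaker and the honey jar behind.

Things in the scene. Friction and masses are not known exactly. Their poses are not given: they have to be found in the camera images.
- loaded_bin: white plastic stack-and-nest bin holding a lime and a garlic bulb, open at the top, 160 x 116 x 80 mm (x, y, z), 0.3 to 0.65 kg. Origin at the centre of its underside, x towards its scooped end, z up. Upper 40 mm: upright rim band 8 mm thick (inside 144 x 100). Below, the body steps in to 139 x 95 outside, 133 x 89 inside. Floor 4 mm thick.
- empty_bin_mid (a point): centre of the empty bin, 40 mm above its underside, x towards its scooped end, z up; the same make and size as the loaded bin, 0.12 to 0.26 kg. Pinch it by the 8 mm rim band: either long wall (54 mm from this point) or the end wall between the notches (76 mm). Properly stacked, this point is 111 mm above the loaded bin's underside; nested, it is about 30 mm lower.
- empty_bin: the empty bin; origin at the centre of its underside, axes as above. Feet on its end walls, undersides 9 mm above the bin's underside: one 52 mm wide below the scoop, two of 18 mm below the notches. Turned half round over the other bin they rest on its rim and the floor reaches 9 mm inside, with 2.5 mm play each way; the same way round they drop through the notches.
- loaded_bin_scoop (a point): top of the scooped end (own +x) of the loaded bin, middle, 80 mm up: the scoop, 64 mm wide, is cut 38 mm down through the rim band. The empty bin is the same
- loaded_bin_notched (a point): top of the notched end (own -x) of the loaded bin, middle, 80 mm up: solid rim 48 mm wide here, with a 26 mm wide notch on either side, cut 38 mm down. The empty bin is the same
- empty_bin_scoop (a point): top of the scooped end (own +x) of the empty bin, middle, 80 mm above its underside
- lemon_mid (a point): centre of a yellow lemon, 71 x 53 x 51 mm, its x axis along its length, lying loose on the worktop, 85 g
- lemon: the same lemon; origin at the centre of the side it first lies on, 25 mm below its centre
- lime_mid (a point): centre of the lime (53 x 46 x 48 mm) in the loaded bin
- garlic_mid (a point): 26 mm above the underside of the garlic bulb (56 mm) in the loaded bin
- salt_shaker: a bystander: salt shaker, 44 mm across and 90 mm high, behind the bins; origin at the centre of its underside
- honey_jar: a bystander: honey jar, 71 mm across and 110 mm high, behind the bins; origin at the centre of its underside

How it is judged:
By the outcome, as a careful person would: the job done as asked, in the order asked, and still so for the second after the job is handed in, with the robot touching nothing.
It also fails if it takes over 72 s, if anything falls off the work surface, if the arm or the gripper's body presses on something with over 40 N, if the wrist force passes 120 N, or if a joint passes its speed limit or range.

## Working session

There is one attempt and no reset: what is moved stays moved. The work goes in short steps, Python scripts to look and compute and a tool call to move; the robot and the scene stay as the last step left them, time stands still between calls to the robot, and variables do not carry over. Pictures are saved under pics/ and viewed, at most 10 in all, crops included, and the job is handed in when it is done.

Besides the shell and the picture viewer there is one more tool, called as name([rows], argument=value, ...), one row to a line, values as JSON. step_arm: Moves the arm, as the interface text tells. Its arguments: {"type":"object","properties":{"deltas":{"type":"array","items":{"type":"array"}}},"required":["deltas"]}

```bash
mkdir -p pics
cat > h.py <<'E'
from workcell import *
import numpy as np, cv2, pickle
from scipy.spatial.transform import Rotation as R
def snap(name,fn):
    im=get_image(name); cv2.imwrite(f'pics/{fn}.png',im['pixels'][:,:,::-1]); pickle.dump({k:np.array(v) for k,v in im.items()},open(f'pics/{fn}.pkl','wb')); return im
def ld(fn): return pickle.load(open(f'pics/{fn}.pkl','rb'))
def K(im): return np.array([[im['fx'],0,im['cx']],[0,im['fy'],im['cy']],[0,0,1.]])
def ray(im,p):
    u=cv2.undistortPoints(np.array([[p]],float),K(im),np.array(im['dist_coeffs'],float))[0,0]
    T=np.array(im['T']); d=T[:3,:3]@np.array([u[0],u[1],1]); return T[:3,3],d/np.linalg.norm(d)
def onz(im,p,z):
    o,d=ray(im,p); return o+d*(z-o[2])/d[2]
def tri(*obs):
    A=0;b=0
    for im,p in obs:
        o,d=ray(im,p); M=np.eye(3)-np.outer(d,d); A=A+M; b=b+M@o
    x=np.linalg.solve(A,b); return x,[np.linalg.norm((np.eye(3)-np.outer(ray(i,p)[1],ray(i,p)[1]))@(x-i['T'][:3,3])) for i,p in obs]
def proj(im,X):
    T=np.linalg.inv(np.array(im['T'],float)); return cv2.projectPoints(np.array(X,float).reshape(-1,1,3),cv2.Rodrigues(T[:3,:3])[0],T[:3,3],K(im),np.array(im['dist_coeffs'],float))[0][:,0]
def go(pos,rotvec_or_R=None,):
    o=get_obs(); R0=R.from_rotvec(o['orientation']); d=R0.inv().apply(np.array(pos)-o['ee_pos'])/300
    r=np.zeros(3) if rotvec_or_R is None else (R0.inv()*rotvec_or_R).as_rotvec()/1.5
    return d.round(4),r.round(4)
E
python3 - <<'E'
from h import *
a=snap('scene','scene0')['pixels'];b=snap('side','side0')['pixels'];c=snap('wrist','wrist0')
o=get_obs();print(o['ee_pos'],o['orientation'],R.from_rotvec(o['orientation']).as_matrix().round(3).tolist(),c['T'].round(2).tolist() if hasattr(c['T'],'round') else c['T'],o['t'])
E
```

```text
[ 256.88095349 -569.33145642  222.08786183] [-3.07022954e+00 -6.60446778e-01  3.47673440e-04] [[0.912, 0.411, -0.0], [0.411, -0.912, 0.001], [0.0, -0.001, -1.0]] [[0.41, -0.87, -0.26, 328.76], [-0.91, -0.39, -0.12, -538.48], [-0.0, 0.29, -0.96, 384.48], [0.0, 0.0, 0.0, 1.0]] 0.15
```

Run:
```python
import cv2
for n in('scene0','side0'): 
    i=cv2.imread(f'pics/{n}.png'); cv2.imwrite(f'pics/{n}b.png',cv2.resize(i,(800,600),interpolation=cv2.INTER_CUBIC))
```

```text
(no output)
```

View pics/scene0b.png

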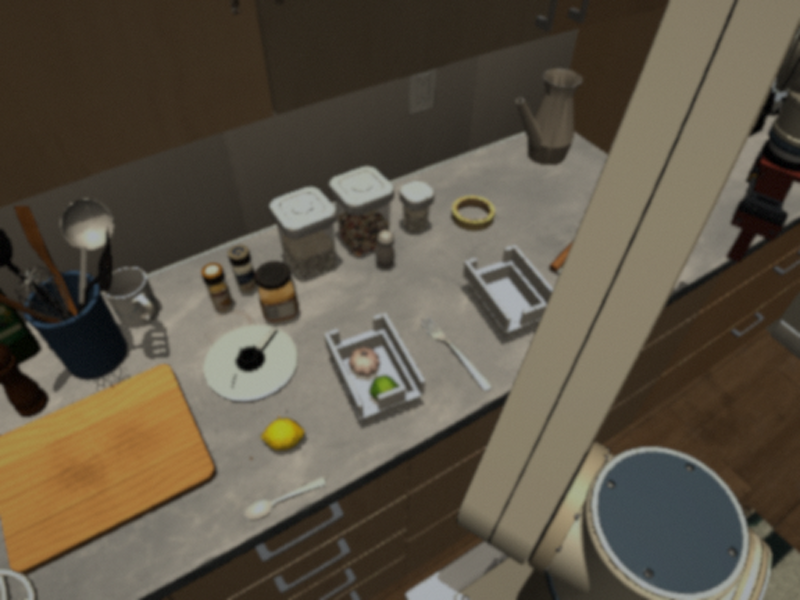

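View pics/side0b.png

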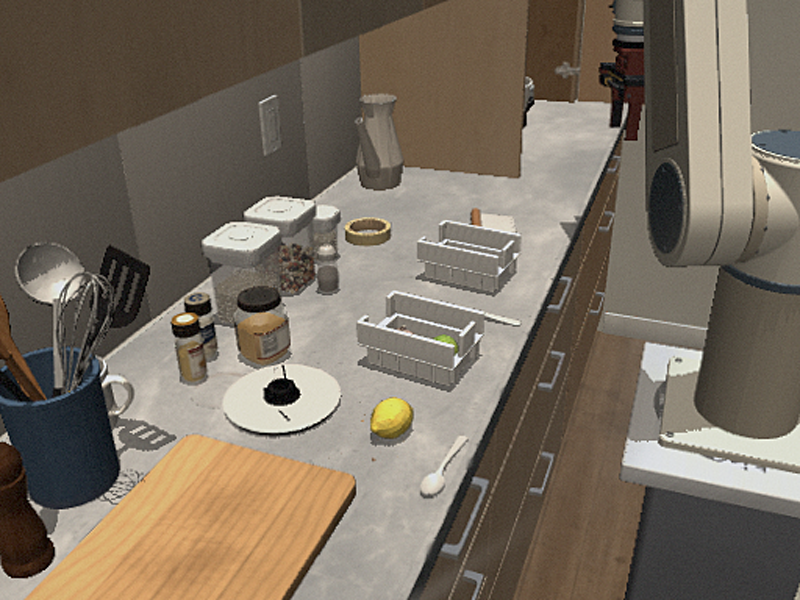

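The scene shows the loaded bin around (375,368) of 800x600, the empty bin at about (510,290) and the lemon at (283,434). The honey jar (277,292) and salt shaker (385,248) stand behind. In the side view the bins are at (420,338) and (468,255), the lemon at (391,418).

Run:
```python
from h import *
s=ld('scene0');d=ld('side0');f=.64
for n,z,pts in(('loaded',80,[(327,335),(385,318),(422,385),(360,415)]),('empty',80,[(465,262),(515,247),(506,334)])):
    for p in pts: print(n,onz(s,np.array(p)*f,z).round())
for n,z,pts in(('loaded',80,[(358,320),(393,292),(484,318),(463,348)]),('empty',80,[(417,240),(443,222),(520,234),(502,260)])):
    for p in pts: print('side',n,onz(d,np.array(p)*f,z).round())
for n,a,b in (('lemon',(283,434),(391,418)),('salt top',(385,235),(327,250)),('honey top',(273,273),(260,296))): print(n,tri((s,np.array(a)*f),(d,np.array(b)*f)))
```

```text
loaded [549.  61.  80.]
loaded [529. -43.  80.]
loaded [380. -21.  80.]
loaded [384.  90.  80.]
empty [ 568. -245.   80.]
empty [ 550. -354.   80.]
empty [ 390. -200.   80.]
side loaded [557.  60.  80.]
side loaded [540. -41.  80.]
side loaded [381.  -8.  80.]
side loaded [386.  84.  80.]
side empty [ 574. -246.   80.]
side empty [ 555. -343.   80.]
side empty [ 402. -335.   80.]
side empty [ 405. -214.   80.]
lemon (array([449.90731447, 198.20616343,  22.80543213]), [np.float64(0.6808437966592216), np.float64(0.6808437966592057)])
salt top (array([ 713.02890232, -154.55160864,   79.65931732]), [np.float64(0.9624871812480491), np.float64(0.9624871812478464)])
honey top (array([707.26766266,  86.14857918, 107.26005335]), [np.float64(0.045990850486906446), np.float64(0.04599085048687273)])
```

Run:
```python
from h import *
print(go([510,-285,320],R.from_matrix([[1,0,0],[0,-1,0],[0,0,-1.]])))
im=ld('wrist0');print(im['fx'],im['dist_coeffs'],ld('side0')['T'][:3,3],ld('scene0')['T'][:3,3])
```

```text
(array([ 1.1588, -0.5174, -0.3258]), array([-8.000e-04,  1.000e-04,  2.825e-01]))
330.71345115230156 [-0.02682217  0.          0.          0.          0.        ] [132.64735407 965.72451979 650.24421111] [-23.18364816 281.25623192 845.99167029]
```

step_arm([
  [[1.0,-0.5,-0.33],[0,0,0.28],1],
  [[1.0,-0.5,-0.33],[0,0,0.28],1],
  [[1.0,-0.5,-0.33],[0,0,0.28],1],
  [[1.0,-0.5,-0.33],[0,0,0.28],1],
  [[1.0,-0.5,-0.33],[0,0,0.28],1],
  [[1.0,-0.5,-0.33],[0,0,0.28],1],
  [[1.0,-0.5,-0.33],[0,0,0.28],1],
  [[1.0,-0.5,-0.33],[0,0,0.28],1],
  [[1.0,-0.5,-0.33],[0,0,0.28],1],
  [[1.0,-0.5,-0.33],[0,0,0.28],1],
  [[1.0,-0.5,-0.33],[0,0,0.28],1],
])

```text
t: 1.07
ee_pos: [469.2, -308.9, 321.7]
orientation: [3.141, 0.01, -0.0]
ft_force: [-0.4, -0.5, 0.3]
width: 88.3
grasp_force: 0.0
```

Run:
```python
from h import *
im=snap('wrist','w1');o=get_obs();print(o['ee_pos'],o['orientation'],o['t'],o['qpos'])
cv2.imwrite('pics/w1b.png',cv2.resize(im['pixels'][:,:,::-1],(800,600),interpolation=cv2.INTER_CUBIC))
```

```text
[ 468.44147167 -309.5323846   321.24708621] [-3.14152356e+00 -7.37227607e-03  1.31555869e-03] 1.1167 [-6.04869276e-01  2.28733147e-01  1.67090127e+00 -4.52616083e-04
  1.24268040e+00  9.61379635e-01]
```

View pics/w1b.png

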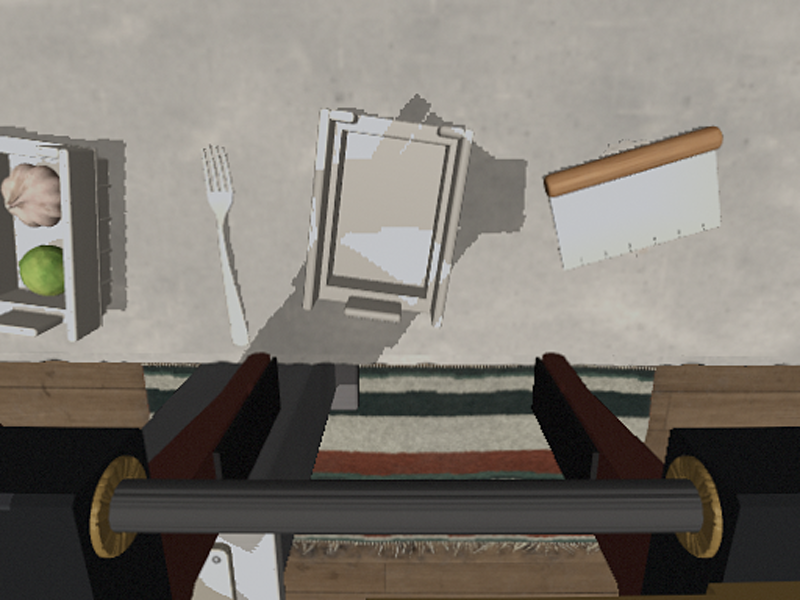

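The wrist view shows the empty bin with its scoop at the far (+x) end and the solid rim between notches at the near end (375,308). Its outer rim corners are at about (321,109), (472,131), (436,327), (304,309). The loaded bin, at the left edge, also has its solid piece near (30,320), so both bins face the same way.

```bash
cat >> h.py <<'E'
from scipy.optimize import least_squares
def fitbin(obs,x0,z=None):
    """obs: list of (im, {(sx,sy):pixel}) outer top corners; returns x,y,yaw[,z]"""
    def f(v):
        zz=v[3] if z is None else z; c,s=np.cos(v[2]),np.sin(v[2]); r=[]
        for im,m in obs:
            X=[[v[0]+c*80*a-s*58*b,v[1]+s*80*a+c*58*b,zz] for a,b in m]
            r.append((proj(im,X)-np.array(list(m.values()))).ravel())
        return np.concatenate(r)
    s=least_squares(f,x0,loss='soft_l1'); return s.x.round(3),f(s.x).reshape(-1,2).round(1).tolist()
E
python3 - <<'E'
from h import *
w=ld('w1');d=ld('side0');f=.64
q=lambda p:np.array(p)*f
for L in([w,d],[w]):
  obs=[(w,{(1,1):q((321,109)),(1,-1):q((472,131)),(-1,-1):q((436,327)),(-1,1):q((304,309))})]
  if d in L if False else len(L)==2: obs.append((d,{(1,1):q((417,240)),(1,-1):q((442,222)),(-1,-1):q((521,234)),(-1,1):q((502,260))}))
  print(fitbin(obs,[483,-290,-.1,80]))
im=w['pixels'][60:220,170:320]; cv2.imwrite('pics/w1c.png',cv2.resize(im[:,:,::-1],(750,800)[:1]+(600,) if 0 else (560,597),interpolation=cv2.INTER_CUBIC))
E
```

```text
(array([ 4.86681e+02, -2.93185e+02, -1.30000e-01,  7.36270e+01]), [[-0.5, -0.3], [0.4, -0.3], [2.5, 0.3], [-0.8, 0.4], [-0.0, 2.1], [1.4, -0.3], [0.3, 1.4], [-2.4, -0.1]])
(array([ 4.86259e+02, -2.92711e+02, -1.35000e-01,  6.99120e+01]), [[-0.1, 0.1], [-0.1, 0.4], [1.7, -0.2], [-0.9, -0.4]])
```

View pics/w1c.png

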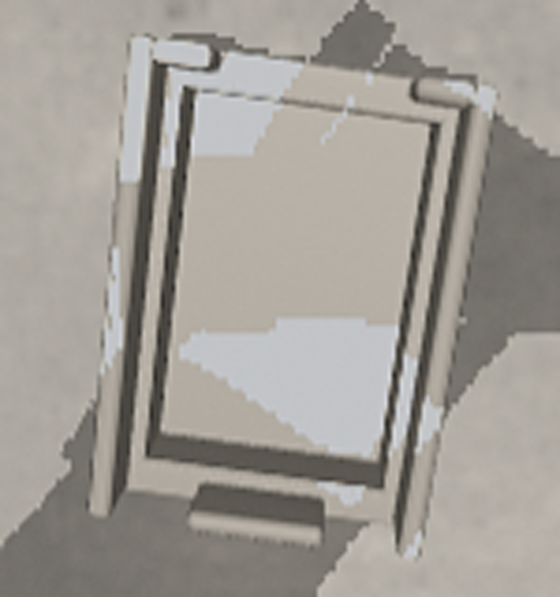

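The crop shows the corners cleanly: far-left (131,38), far-right (494,92), near-right (419,553), near-left (91,514), with the scoop at the far end.

Run:
```python
from h import *
w=ld('w1');d=ld('side0');f=.64
q=lambda p:np.array(p)*f
c=lambda p:(np.array(p)+.5)/3.733-.5+[170,60]
o1=(w,{(1,1):c((131,38)),(1,-1):c((494,92)),(-1,-1):c((419,553)),(-1,1):c((91,514))})
o2=(d,{(1,1):q((417,240)),(1,-1):q((442,222)),(-1,-1):q((521,234)),(-1,1):q((502,260))})
print(fitbin([o1,o2],[483,-290,-.1,80]));print(fitbin([o1],[483,-290,-.1,80])); print(fitbin([o1],[483,-290,-.1],z=80))
```

```text
(array([ 4.86997e+02, -2.93209e+02, -1.25000e-01,  7.35190e+01]), [[-0.2, -0.4], [0.2, -1.4], [0.1, 1.4], [0.1, 0.9], [-0.1, 2.2], [1.1, -0.2], [0.2, 1.3], [-2.4, -0.1]])
(array([ 4.86589e+02, -2.92943e+02, -1.27000e-01,  6.91160e+01]), [[0.4, 0.1], [-0.3, -0.7], [-0.5, 0.7], [0.4, 0.0]])
(array([ 4.86915e+02, -2.93456e+02, -1.29000e-01]), [[-0.5, -0.9], [1.4, -1.2], [0.3, 3.3], [-0.9, 2.3]])
```

step_arm([
  [[0,-1,0],[0,0,0],1],
  [[0,-1,0],[0,0,0],1],
  [[0,-1,0],[0,0,0],1],
  [[0,-1,0],[0,0,0],1],
  [[0,-1,0],[0,0,0],1],
  [[0,-1,0],[0,0,0],1],
  [[0,-1,0],[0,0,0],1],
  [[0,-1,0],[0,0,0],1],
  [[0,-1,0],[0,0,0],1],
  [[0,-1,0],[0,0,0],1],
])

```text
t: 1.95
ee_pos: [467.4, -10.7, 321.3]
orientation: [3.141, 0.006, -0.001]
ft_force: [1.1, -0.3, -0.5]
width: 87.5
grasp_force: 0.0
```

Run:
```python
from h import *
snap('wrist','w2')
```

step_arm([
  [[0,-0.3,0],[0,0,0],1],
  [[0,-0.3,0],[0,0,0],1],
  [[0,-0.3,0],[0,0,0],1],
  [[0,-0.3,0],[0,0,0],1],
])

```text
t: 2.33
ee_pos: [467.7, 80.3, 321.4]
orientation: [3.141, 0.007, -0.001]
ft_force: [-0.2, 0.3, -0.3]
width: 87.6
grasp_force: 0.0
```

Run:
```python
from h import *
snap('wrist','w3')
a=ld('w2')['pixels'][:240,:,::-1];b=ld('w3')['pixels'][:240,:,::-1]
cv2.imwrite('pics/w23.png',cv2.resize(np.vstack([a,b])[:, :],(640,600),interpolation=cv2.INTER_CUBIC))
print(get_obs()['t'],get_obs()['ee_pos'])
```

```text
2.3833 [467.59314254  79.28213893 321.39843847]
```

View pics/w23.png

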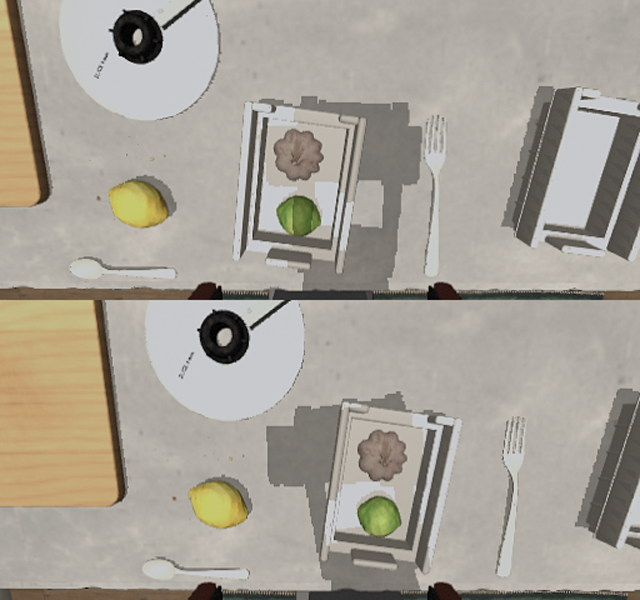

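Top (w2): the loaded bin's rim corners are near (246,103), (366,119), (341,271), (234,259), its notched end near the robot and the lemon at (139,203). Bottom (w3): the same bin around (390,190 below the seam), the lemon at (219,203). I'll enlarge for precise corners.

Run:
```python
from h import *
a=ld('w2')['pixels'][70:225,180:300,::-1];b=ld('w3')['pixels'][70:225,253:373,::-1]
cv2.imwrite('pics/w23c.png',cv2.resize(np.hstack([a,b]),None,fx=3.3,fy=3.3,interpolation=cv2.INTER_CUBIC))
for n in('w2','w3'):
    h=cv2.cvtColor(ld(n)['pixels'],cv2.COLOR_RGB2HSV); m=cv2.inRange(h,(20,120,60),(33,255,255)); m[:,:60]=0 if n=='w2' else m[:,:60]; m[:,:110 if n=='w3' else 60]=0
    m[220:]=0;k,l,s,c=cv2.connectedComponentsWithStats(m); i=1+s[1:,4].argmax(); print(n,s[i],c[i],cv2.minAreaRect(np.argwhere(l==i)[:,::-1].astype(np.float32)))
```

```text
w2 [  87  144   47   38 1131] [111.18390805 162.97170645] ((110.4339599609375, 163.01885986328125), (38.73567199707031, 41.757606506347656), 74.05460357666016)
w3 [ 151  145   47   37 1092] [174.83058608 163.05769231] ((174.39999389648438, 163.3000030517578), (41.14365005493164, 38.013153076171875), 63.43495178222656)
```

View pics/w23c.png

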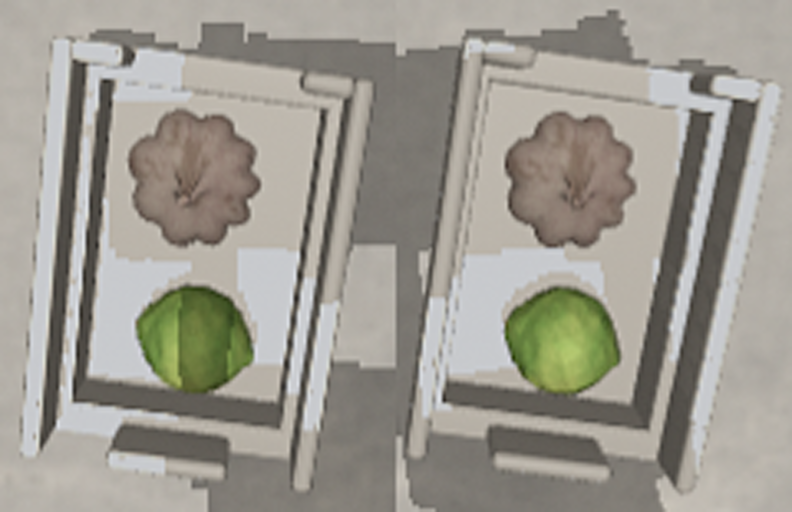

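The crops show the loaded rim corners. Left crop: (52,39), (374,82), (311,490), (21,456). Right crop, relative to x=396: (70,39), (384,82), (298,492), (15,458). The solid piece is at the near end.

Run:
```python
from h import *
d=ld('side0')
def c(p,o): return (np.array(p)+.5)/3.3-.5+o
o2=(ld('w2'),{k:c(p,[180,70]) for k,p in zip([(1,1),(1,-1),(-1,-1),(-1,1)],[(52,39),(374,82),(311,490),(21,456)])})
o3=(ld('w3'),{k:c(p,[253,70]) for k,p in zip([(1,1),(1,-1),(-1,-1),(-1,1)],[(70,39),(384,82),(298,492),(15,458)])})
q=lambda p:np.array(p)*.64
os=(d,{(1,1):q((358,320)),(1,-1):q((393,292)),(-1,-1):q((485,318)),(-1,1):q((463,348))})
for L in([o2],[o3],[o2,o3],[o2,o3,os]): print(fitbin(L,[463,25,-.1,80]))
print(fitbin([o2,o3],[463,25,-.1],z=80))
print('lemon',tri((ld('w2'),(111,163)),(ld('w3'),(174.8,163.1))),tri((ld('w2'),(111,163)),(ld('w3'),(174.8,163.1)),(d,q((391,418)))))
```

```text
(array([ 4.71895e+02,  1.58020e+01, -1.25000e-01,  7.35250e+01]), [[0.2, -0.2], [-0.4, -0.2], [-0.2, 0.4], [0.4, 0.1]])
(array([ 4.72221e+02,  1.43380e+01, -1.21000e-01,  7.30040e+01]), [[-0.3, 0.2], [0.3, 0.2], [0.3, -0.3], [-0.3, -0.2]])
(array([ 4.72236e+02,  1.51890e+01, -1.23000e-01,  7.43360e+01]), [[0.4, -0.5], [0.1, -0.6], [0.4, 0.3], [0.8, 0.1], [-0.8, 0.1], [0.1, 0.3], [-0.2, 0.2], [-1.1, 0.0]])
(array([ 4.7211e+02,  1.5095e+01, -1.2300e-01,  7.4372e+01]), [[0.5, -0.3], [0.1, -0.5], [0.5, 0.4], [1.0, 0.3], [-0.8, 0.2], [0.2, 0.4], [-0.1, 0.2], [-1.0, 0.1], [-1.0, 2.4], [0.1, -0.3], [0.1, -3.1], [-5.9, 0.7]])
(array([ 4.72918e+02,  1.53790e+01, -1.25000e-01]), [[-0.5, -1.3], [0.5, -1.1], [0.4, 1.5], [-0.3, 1.0], [-0.7, -0.8], [1.6, -0.1], [0.6, 1.3], [-1.4, 0.9]])
lemon (array([449.47945186, 198.38247377,  24.32682168]), [np.float64(0.15844985946577486), np.float64(0.1584498594658008)]) (array([449.64142436, 198.68760282,  23.80576292]), [np.float64(0.432960346052234), np.float64(0.20804797483995102), np.float64(0.5930116563723954)])
```

step_arm([
  [[0.08,1,0.3],[0,0,0.088],1],
  [[0.08,1,0.3],[0,0,0.088],1],
  [[0.08,1,0.3],[0,0,0.088],1],
  [[0.08,1,0.3],[0,0,0.088],1],
  [[0.08,1,0.3],[0,0,0.088],1],
  [[0.08,1,0.3],[0,0,0.088],1],
  [[0.08,1,0.3],[0,0,0.088],1],
  [[0.08,1,0.3],[0,0,0.088],1],
  [[0.08,1,0.3],[0,0,0.088],1],
  [[0.08,1,0.3],[0,0,0.088],1],
  [[0.08,1,0.3],[0,0,0.088],1],
])

```text
t: 3.3
ee_pos: [491.5, -220.5, 231.6]
orientation: [-3.135, 0.205, 0.001]
ft_force: [-0.3, 1.7, 0.2]
width: 87.5
grasp_force: 0.0
```

Run:
```python
from h import *
o=get_obs();print(o['ee_pos'],R.from_rotvec(o['orientation']).as_matrix()[:2,0],go([493.6,-239.5,48],R.from_euler('z',-.127)*R.from_rotvec([np.pi,0,0])))
```

```text
[ 491.54163046 -220.4529762   231.62619279] [ 0.99150625 -0.13005749] (array([0.0155, 0.0622, 0.6121]), array([-0.0001,  0.0004, -0.0023]))
```

step_arm([
  [[0.0155,0.062,0.13],[0,0,-0.002],1],
  [[0.0155,0.062,0.25],[0,0,-0.002],1],
  [[0.0155,0.062,0.37],[0,0,-0.002],1],
  [[0.0155,0.062,0.48],[0,0,-0.002],1],
  [[0.0155,0.062,0.56],[0,0,-0.002],1],
  [[0.0155,0.062,0.61],[0,0,-0.002],1],
  [[0.0155,0.062,0.61],[0,0,-0.002],1],
  [[0.0155,0.062,0.61],[0,0,-0.002],0],
  [[0.0155,0.062,0.61],[0,0,-0.002],-0.5],
  [[0.0155,0.062,0.61],[0,0,-0.002],-1],
  [[0.0155,0.062,0.61],[0,0,-0.002],-1],
  [[0.0155,0.062,0.61],[0,0,-0.002],-1],
  [[0.0155,0.062,0.61],[0,0,-0.002],-1],
  [[0.0155,0.062,0.61],[0,0,-0.002],-1],
])

```text
t: 4.47
ee_pos: [494.9, -238.7, 49.1]
orientation: [3.135, -0.197, 0.001]
ft_force: [-0.4, -0.2, 0.3]
width: 44.7
grasp_force: 0.0
```

Still closing; wait, then lift.

step_arm([
  [[0,0,0],[0,0,0],-1],
  [[0,0,0],[0,0,0],-1],
  [[0,0,0],[0,0,0],-1],
  [[0,0,0],[0,0,0],-1],
  [[0,0,0],[0,0,0],-1],
  [[0,0,0],[0,0,0],-1],
  [[0,0,0],[0,0,0],-1],
  [[0,0,0],[0,0,0],-1],
  [[0,0,0],[0,0,0],-1],
  [[0,0,0],[0,0,0],-1],
])

```text
t: 5.3
ee_pos: [494.7, -238.5, 48.6]
orientation: [-3.135, 0.197, 0.0]
ft_force: [-0.6, 0.8, -0.6]
width: 7.4
grasp_force: 30.0
```

step_arm([
  [[0,0,-0.04],[0,0,0],-1],
  [[0,0,-0.12],[0,0,0],-1],
  [[0,0,-0.22],[0,0,0],-1],
  [[0,0,-0.34],[0,0,0],-1],
  [[0,0,-0.45],[0,0,0],-1],
  [[0,0,-0.55],[0,0,-0.05],-1],
  [[-0.01,-0.04,-0.55],[0,0,-0.12],-1],
  [[-0.02,-0.08,-0.55],[0,0,-0.2],-1],
  [[-0.04,-0.14,-0.55],[0,0,-0.28],-1],
  [[-0.06,-0.2,-0.55],[0,0,-0.36],-1],
  [[-0.08,-0.27,-0.55],[0,0,-0.44],-1],
  [[-0.1,-0.34,-0.55],[0,0,-0.52],-1],
  [[-0.12,-0.42,-0.55],[0,0,-0.6],-1],
  [[-0.14,-0.49,-0.55],[0,0,-0.68],-1],
  [[-0.16,-0.56,-0.55],[0,0,-0.76],-1],
  [[-0.17,-0.6,-0.55],[0,0,-0.84],-1],
  [[-0.18,-0.64,-0.55],[0,0,-0.92],-1],
  [[-0.18,-0.65,-0.55],[0,0,-0.98],-1],
  [[-0.18,-0.65,-0.55],[0,0,-1],-1],
  [[-0.18,-0.65,-0.55],[0,0,-1],-1],
])

```text
t: 6.97
ee_pos: [465.1, -37.9, 214.3]
orientation: [2.426, 1.996, 0.0]
ft_force: [-1.0, -0.7, -1.2]
width: 8.0
grasp_force: 30.0
```

Run:
```python
from h import *
o=get_obs();print(o['ee_pos'],o['qpos'],o['width'],go([464.6,-38.3,160],R.from_euler('z',-.124+np.pi)*R.from_rotvec([np.pi,0,0])))
```

```text
[465.13566277 -37.89961728 214.32922338] [-1.06797242e-01  2.00887597e-01  1.97678811e+00 -1.12357295e-05
  9.63750565e-01  8.73397978e-02] 8.018954542710294 (array([-0.0017, -0.0015,  0.1811]), array([ 1.000e-04,  1.000e-04, -1.094e+00]))
```

step_arm([
  [[0,0,0],[0,0,-0.06],-1],
  [[0,0,0],[0,0,-0.14],-1],
  [[0,0,0],[0,0,-0.22],-1],
  [[0,0,0],[0,0,-0.3],-1],
  [[0,0,0],[0,0,-0.38],-1],
  [[0,0,0],[0,0,-0.46],-1],
  [[0,0,0],[0,0,-0.54],-1],
  [[0,0,0],[0,0,-0.62],-1],
  [[0,0,0],[0,0,-0.7],-1],
  [[0,0,0],[0,0,-0.78],-1],
  [[0,0,0.05],[0,0,-0.86],-1],
  [[0,0,0.1],[0,0,-0.93],-1],
  [[0,0,0.15],[0,0,-0.98],-1],
  [[0,0,0.18],[0,0,-1],-1],
  [[0,0,0.18],[0,0,-1],-1],
])

```text
t: 8.22
ee_pos: [464.0, -38.4, 158.4]
orientation: [-0.418, -3.11, 0.0]
ft_force: [0.3, 0.1, -2.0]
width: 7.8
grasp_force: 30.0
```

step_arm([
  [[0,0,0],[0,0,-0.05],-1],
  [[0,0,0],[0,0,-0.094],-1],
  [[0,0,0],[0,0,-0.094],-1],
  [[0,0,0],[0,0,-0.094],-1],
  [[0,0,0],[0,0,-0.094],-1],
])

```text
t: 8.63
ee_pos: [465.7, -38.4, 160.3]
orientation: [0.202, 3.134, -0.0]
ft_force: [0.0, -0.9, -1.5]
width: 7.8
grasp_force: 30.0
```

Run:
```python
from h import *
o=get_obs();print(o['t'],o['ee_pos'],o['width'],go([464.6,-38.3,120],R.from_euler('z',-.124+np.pi)*R.from_rotvec([np.pi,0,0])))
s=snap('side','side1')['pixels'];snap('scene','scene1');snap('wrist','w4')
cv2.imwrite('pics/side1c.png',cv2.resize(s[130:260,200:350,::-1],None,fx=4.6,fy=4.6,interpolation=cv2.INTER_CUBIC))
```

```text
8.6333 [465.74381211 -38.4279885  160.25375382] 7.84932196456148 (array([ 4.000e-03, -1.000e-04,  1.342e-01]), array([ 0.    ,  0.0006, -0.0032]))
```

View pics/side1c.png

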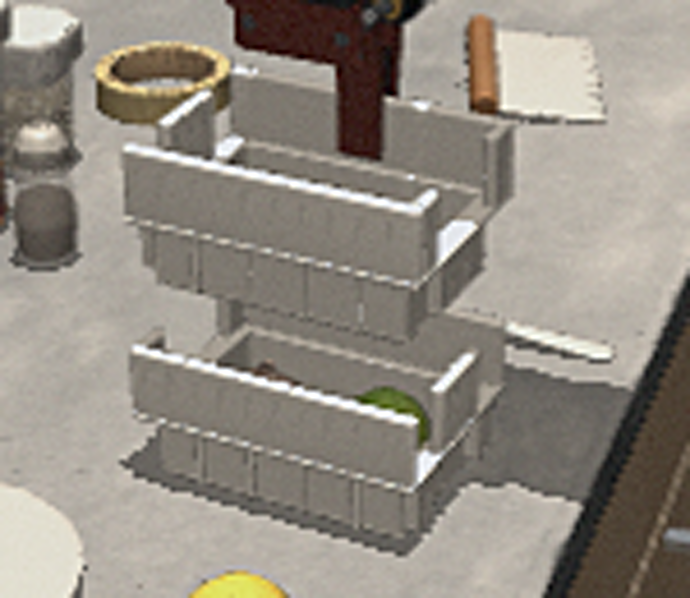

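The side crop shows the held bin right way round: its solid end is at the far side, its scoop near, over the lower bin's solid piece. Upper near-wall top corners are at (122,147) and (419,214); the lower ones at (131,347) and (416,425).

Run:
```python
from h import *
d=ld('side1'); c=lambda p:(np.array(p)+.5)/4.6-.5+[200,130]
for z,a,b in((191.6,(122,147),(419,214)),(80,(131,347),(416,425))):
    A,B=onz(d,c(a),z),onz(d,c(b),z); print(A.round(1),B.round(1),((A+B)/2).round(1),np.linalg.norm(A-B).round(1),np.arctan2(*(A-B)[[1,0]]).round(3))
# expected
for z,x,y in((191.6,473.3,15.2),(80,472.3,15.2)):
    Rz=R.from_euler('z',-.124).apply([[80,58,0],[-80,58,0]])+[x,y,z]; print(((proj(d,Rz)-[200,130]+.5)*4.6-.5).round(0).tolist())
```

```text
[558.5  61.6 191.6] [400.7  84.1 191.6] [479.6  72.9 191.6] 159.5 -0.142
[558.6  62.3  80. ] [399.7  85.6  80. ] [479.2  74.   80. ] 160.6 -0.146
[[118.0, 148.0], [419.0, 212.0]]
[[130.0, 347.0], [417.0, 422.0]]
```

step_arm([
  [[0.001,0.002,0.04],[0,0,-0.003],-1],
  [[0.001,0.002,0.08],[0,0,-0.003],-1],
  [[0.001,0.002,0.1],[0,0,-0.003],-1],
  [[0.001,0.002,0.115],[0,0,-0.003],-1],
  [[0.001,0.002,0.123],[0,0,-0.003],-1],
  [[0.001,0.002,0.123],[0,0,-0.003],-1],
  [[0.001,0.002,0.123],[0,0,-0.003],-1],
])

```text
t: 9.37
ee_pos: [465.5, -37.7, 123.0]
orientation: [0.191, 3.136, 0.0]
ft_force: [-0.4, 0.6, -1.5]
width: 7.7
grasp_force: 30.0
```

step_arm([
  [[0,0,0.003],[0,0,0],-1],
  [[0,0,0.006],[0,0,0],-1],
  [[0,0,0.009],[0,0,0],-1],
  [[0,0,0.011],[0,0,0],-1],
  [[0,0,0.011],[0,0,0],-1],
  [[0,0,0.011],[0,0,0],-1],
])

```text
t: 9.87
ee_pos: [465.4, -37.7, 119.6]
orientation: [0.19, 3.136, 0.0]
ft_force: [-0.6, -0.0, -0.3]
width: 7.9
grasp_force: 30.0
```

step_arm([
  [[0,0,0.002],[0,0,0],-1],
  [[0,0,0.003],[0,0,0],-1],
  [[0,0,0.003],[0,0,0],-1],
  [[0,0,0.003],[0,0,0],-1],
])

```text
t: 10.2
ee_pos: [465.4, -37.7, 119.5]
orientation: [0.19, 3.135, -0.0]
ft_force: [-4.1, -1.4, 12.4]
width: 7.9
grasp_force: 30.0
```

step_arm([
  [[0,0,-0.003],[0,0,0],-1],
  [[0,0,-0.003],[0,0,0],-0.7],
  [[0,0,-0.003],[0,0,0],-0.5],
  [[0,0,-0.003],[0,0,0],-0.3],
  [[0,0,-0.003],[0,0,0],-0.3],
  [[0,0,-0.003],[0,0,0],-0.3],
  [[0,0,-0.003],[0,0,0],-0.3],
  [[0,0,-0.003],[0,0,0],-0.3],
])

```text
t: 10.87
ee_pos: [465.2, -37.7, 119.4]
orientation: [-0.19, -3.136, 0.0]
ft_force: [-0.2, 0.0, 0.3]
width: 30.5
grasp_force: 0.0
```

step_arm([
  [[0,0,-0.05],[0,0,0],-0.3],
  [[0,0,-0.15],[0,0,0],-0.3],
  [[0,0,-0.28],[0,0,0],-0.3],
  [[0,0,-0.4],[0,0,0],1],
  [[0,0,-0.53],[0,0,0],1],
  [[0,0,-0.6],[0,0,0],1],
  [[0,0,-0.6],[0,0,0],1],
])

```text
t: 11.45
ee_pos: [467.9, -38.0, 304.6]
orientation: [0.19, 3.127, -0.001]
ft_force: [0.5, -0.7, 0.1]
width: 53.6
grasp_force: 0.0
```

Run:
```python
from h import *
o=get_obs();print(o['t'],o['ee_pos'],o['width'],o['orientation'],o['qpos'])
s=snap('side','side2')['pixels'];w=snap('wrist','w5')['pixels']
a=cv2.resize(s[130:280,200:350,::-1],(600,600),interpolation=cv2.INTER_CUBIC)
# lemon axis from w3: contour on table plane z=25
im=ld('w3');h=cv2.cvtColor(im['pixels'],cv2.COLOR_RGB2HSV); m=cv2.inRange(h,(18,90,40),(36,255,255)); m[220:]=0;m[:,:115]=0;m[:,210:]=0;m[:130]=0
k,l,st,c=cv2.connectedComponentsWithStats(m); i=1+st[1:,4].argmax(); P=np.argwhere(l==i)[:,::-1]
X=np.array([onz(im,p,25)[:2] for p in P]); C=np.cov((X-X.mean(0)).T); e,v=np.linalg.eigh(C); print('lemon',X.mean(0),4*np.sqrt(e),v[:,1],np.degrees(np.arctan2(v[1,1],v[0,1])))
cv2.imwrite('pics/side2c.png',a)
```

```text
11.45 [467.92706219 -37.97127816 304.6004293 ] 53.625442405767934 [ 1.89786718e-01  3.12655930e+00 -6.86093923e-04] [-1.06311990e-01  8.76761375e-02  1.88046855e+00 -1.51104350e-05
  1.16415923e+00 -1.55584826e+00]
lemon [449.55836076 198.85649629] [53.06058691 65.8153431 ] [0.36149176 0.9323753 ] 68.80816130887065
```

View pics/side2c.png

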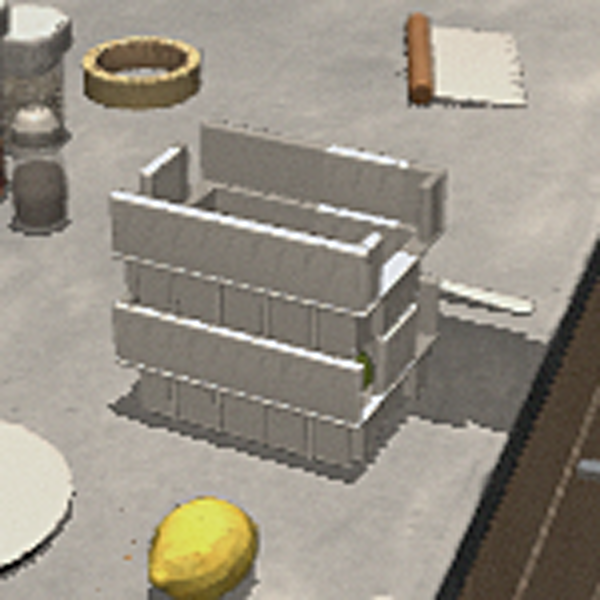

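The side view shows the empty bin seated squarely on the lower one, with its rim one tier above, and the lime visible below. Now the lemon.

Run:
```python
from h import *
print(go([449.6,198.6,120],R.from_euler('z',1.2)*R.from_rotvec([np.pi,0,0])))
```

```text
(array([0.1486, 0.7755, 0.5994]), array([1.1000e-03, 8.0000e-04, 1.2135e+00]))
```

step_arm([
  [[0.15,0.776,0],[0,0,1],1],
  [[0.15,0.776,0],[0,0,1],1],
  [[0.15,0.776,0],[0,0,1],1],
  [[0.15,0.776,0],[0,0,1],1],
  [[0.15,0.776,0],[0,0,1],1],
  [[0.15,0.776,0],[0,0,1],1],
  [[0.15,0.776,0.1],[0,0,1],1],
  [[0.15,0.776,0.2],[0,0,1],1],
  [[0.15,0.776,0.3],[0,0,1],1],
  [[0.15,0.776,0.4],[0,0,1],1],
  [[0.15,0.776,0.5],[0,0,1],1],
  [[0.15,0.776,0.6],[0,0,1],1],
  [[0.15,0.776,0.6],[0,0,1],1],
  [[0.15,0.776,0.6],[0,0,1],1],
])

```text
t: 12.72
ee_pos: [445.7, 197.6, 115.7]
orientation: [-2.279, -2.158, 0.012]
ft_force: [-0.3, 0.0, 0.6]
width: 87.7
grasp_force: 0.0
```

Run:
```python
from h import *
print(get_obs()['ee_pos'],go([449.6,198.6,8],R.from_euler('z',1.2)*R.from_rotvec([np.pi,0,0])))
```

```text
[445.69183336 197.60837206 115.73323016] (array([0.0053, 0.0155, 0.359 ]), array([-0.0045,  0.0031,  0.2111]))
```

step_arm([
  [[0.005,0.0155,0.08],[-0.0045,0.003,0.08],1],
  [[0.005,0.0155,0.14],[-0.0045,0.003,0.16],1],
  [[0.005,0.0155,0.2],[-0.0045,0.003,0.21],1],
  [[0.005,0.0155,0.28],[-0.0045,0.003,0.21],1],
  [[0.005,0.0155,0.34],[-0.0045,0.003,0.21],1],
  [[0.005,0.0155,0.357],[-0.0045,0.003,0.21],1],
  [[0.005,0.0155,0.357],[-0.0045,0.003,0.21],1],
  [[0.005,0.0155,0.357],[-0.0045,0.003,0.21],0.4],
  [[0.005,0.0155,0.357],[-0.0045,0.003,0.21],-1],
  [[0.005,0.0155,0.357],[-0.0045,0.003,0.21],-1],
  [[0.005,0.0155,0.357],[-0.0045,0.003,0.21],-1],
  [[0.005,0.0155,0.357],[-0.0045,0.003,0.21],-1],
  [[0.005,0.0155,0.357],[-0.0045,0.003,0.21],-1],
  [[0.005,0.0155,0.357],[-0.0045,0.003,0.21],-1],
  [[0.005,0.0155,0.357],[-0.0045,0.003,0.21],-1],
  [[0.005,0.0155,0.357],[-0.0045,0.003,0.21],-1],
])

```text
t: 14.05
ee_pos: [453.7, 200.2, 12.9]
orientation: [2.587, 1.78, 0.013]
ft_force: [-0.7, -1.1, 6.8]
width: 50.2
grasp_force: 30.0
```

step_arm([
  [[0,0,0],[0,0,0],0.6],
  [[0,0,0],[0,0,0],0.6],
  [[0,0,0],[0,0,0],0.6],
  [[0,0,0],[0,0,0],0.6],
  [[0,0,0],[0,0,0],0.6],
])

```text
t: 14.47
ee_pos: [453.4, 200.1, 12.3]
orientation: [2.587, 1.78, 0.012]
ft_force: [-0.4, 0.2, -0.1]
width: 70.5
grasp_force: 0.0
```

Run:
```python
from h import *
a=ld('w3')
o=get_obs();print(o['ee_pos'],o['ft_force'],o['width'],go([449.6,198.6,7],R.from_euler('z',1.2)*R.from_rotvec([np.pi,0,0])))
s=snap('side','side3');h=cv2.cvtColor(s['pixels'],cv2.COLOR_RGB2HSV); m=cv2.inRange(h,(20,120,40),(33,255,255)); m[:240]=0;m[:,:220]=0;m[300:]=0
k,l,st,c=cv2.connectedComponentsWithStats(m); i=1+st[1:,4].argmax();print(st[i],onz(s,c[i],25))
w=snap('wrist','w6')['pixels'];cv2.imwrite('pics/mix.png',cv2.resize(np.hstack([w[:,:,::-1],s['pixels'][180:,150:350,::-1][:, :].repeat(1,0)[:204] if 0 else cv2.resize(s['pixels'][190:310,190:310,::-1],(384,384))]),(800,343)))
```

```text
[453.4226219  200.07770202  12.26474574] [-0.3881625   0.18724573 -0.12084016] 70.4739182462269 (array([-0.0092, -0.0102,  0.0174]), array([ 0.0039, -0.0036,  0.0035]))
[236 254  23  26 479] [456.26864169 199.4277635   25.        ]
```

View pics/mix.png

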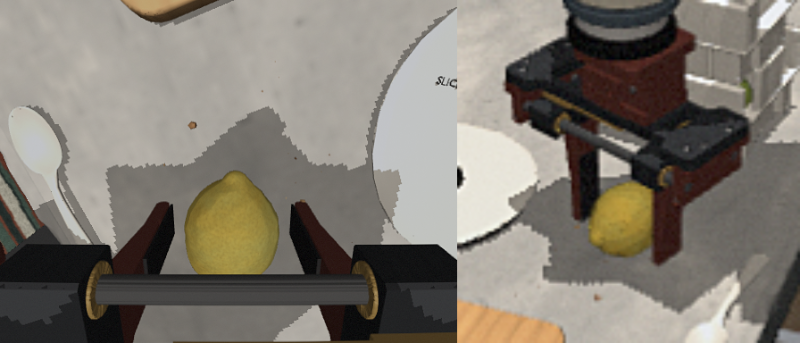

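The wrist view shows the lemon centred between the open fingers at (232,228), lined up with its length across the closing line. The side view agrees, so I lower 5 mm and regrip.

step_arm([
  [[-0.004,0,0.01],[0.004,-0.0035,0],0.6],
  [[-0.004,0,0.017],[0.004,-0.0035,0],0.6],
  [[-0.004,0,0.017],[0.004,-0.0035,0],-1],
  [[-0.004,0,0.017],[0.004,-0.0035,0],-1],
  [[-0.004,0,0.017],[0.004,-0.0035,0],-1],
  [[-0.004,0,0.017],[0.004,-0.0035,0],-1],
  [[-0.004,0,0.017],[0.004,-0.0035,0],-1],
  [[-0.004,0,0.017],[0.004,-0.0035,0],-1],
  [[-0.004,0,0.017],[0.004,-0.0035,0],-1],
  [[-0.004,0,0.017],[0.004,-0.0035,0],-1],
])

```text
t: 15.4
ee_pos: [453.1, 199.0, 7.3]
orientation: [-2.588, -1.781, -0.0]
ft_force: [0.4, 0.6, -1.4]
width: 50.0
grasp_force: 30.0
```

step_arm([
  [[0,0,-0.03],[0,0,0],-1],
  [[0,0,-0.1],[0,0,0],-1],
  [[0,0,-0.2],[0,0,0],-1],
  [[0,0,-0.33],[0,0,0],-1],
  [[0,0,-0.46],[0,0,0],-1],
  [[0,0,-0.58],[0,0,0],-1],
  [[0,0,-0.68],[0,0,0],-1],
  [[0,0,-0.72],[0,0,0],-1],
  [[0,0,-0.72],[0,0,0],-1],
  [[0,0,-0.72],[0,0,0],-1],
])

```text
t: 16.23
ee_pos: [453.1, 198.9, 224.0]
orientation: [2.588, 1.781, 0.003]
ft_force: [-0.7, -0.2, -0.4]
width: 50.3
grasp_force: 30.0
```

Run:
```python
from h import *
o=get_obs();print(o['ee_pos'],o['ft_force'],o['width'],go([472.5,15.3,215],R.from_euler('z',1.447)*R.from_rotvec([np.pi,0,0])))
```

```text
[453.0747453  198.93590184 224.0027227 ] [-0.70038938 -0.17201218 -0.39095267] 50.31177389446261 (array([-0.5486,  0.2792,  0.0296]), array([ 0.0009, -0.0009, -0.1612]))
```

step_arm([
  [[-0.08,0.04,0],[0,0,-0.03],-1],
  [[-0.18,0.09,0],[0,0,-0.07],-1],
  [[-0.29,0.15,0],[0,0,-0.11],-1],
  [[-0.4,0.2,0],[0,0,-0.14],-1],
  [[-0.48,0.245,0.01],[0,0,-0.16],-1],
  [[-0.53,0.27,0.02],[0,0,-0.16],-1],
  [[-0.549,0.279,0.03],[0,0,-0.16],-1],
  [[-0.549,0.279,0.03],[0,0,-0.16],-1],
  [[-0.549,0.279,0.03],[0,0,-0.16],-1],
  [[-0.549,0.279,0.03],[0,0,-0.16],-1],
])

```text
t: 17.07
ee_pos: [472.0, 16.1, 213.7]
orientation: [-2.355, -2.078, 0.001]
ft_force: [-0.2, 0.3, -1.0]
width: 50.0
grasp_force: 30.0
```

Run:
```python
from h import *
o=get_obs();print(o['ee_pos'],o['width'],go([472.5,15.3,84],R.from_euler('z',1.447)*R.from_rotvec([np.pi,0,0])))
```

```text
[471.98103395  16.10864173 213.6980801 ] 50.04679528232748 (array([-0.0026,  0.0026,  0.4323]), array([-0.0008, -0.0002, -0.0007]))
```

step_arm([
  [[-0.003,0.003,0.06],[0,0,0],-1],
  [[-0.003,0.003,0.14],[0,0,0],-1],
  [[-0.003,0.003,0.22],[0,0,0],-1],
  [[-0.003,0.003,0.3],[0,0,0],-1],
  [[-0.003,0.003,0.36],[0,0,0],-1],
  [[-0.003,0.003,0.4],[0,0,0],-1],
  [[-0.003,0.003,0.42],[0,0,0],-1],
  [[-0.003,0.003,0.429],[0,0,0],-1],
  [[-0.003,0.003,0.429],[0,0,0],-1],
  [[-0.003,0.003,0.429],[0,0,0],-1],
])

```text
t: 17.9
ee_pos: [473.7, 14.7, 86.1]
orientation: [2.355, 2.078, 0.002]
ft_force: [0.5, -0.2, -0.7]
width: 50.1
grasp_force: 30.0
```

step_arm([
  [[0,0,0.003],[0,0,0],-1],
  [[0,0,0.006],[0,0,0],-1],
  [[0,0,0.008],[0,0,0],-1],
  [[0,0,0.008],[0,0,0],-1],
  [[0,0,0.008],[0,0,0],-1],
])

```text
t: 18.32
ee_pos: [473.2, 14.2, 83.3]
orientation: [2.357, 2.078, 0.001]
ft_force: [0.2, 0.6, -1.0]
width: 50.3
grasp_force: 30.0
```

step_arm([
  [[0,0,0.002],[0,0,0],-1],
  [[0,0,0.004],[0,0,0],-1],
  [[0,0,0.004],[0,0,0],-1],
  [[0,0,0.004],[0,0,0],-1],
])

```text
t: 18.65
ee_pos: [473.3, 14.3, 82.1]
orientation: [-2.356, -2.078, -0.001]
ft_force: [-1.0, -0.2, 3.6]
width: 49.6
grasp_force: 30.0
```

Contact. Release gently (to about 62 mm) and retreat.

step_arm([
  [[0,0,0],[0,0,0],0.2],
  [[0,0,0],[0,0,0],0.3],
  [[0,0,0],[0,0,0],0.4],
  [[0,0,0],[0,0,0],0.4],
  [[0,0,0],[0,0,0],0.4],
  [[0,0,0],[0,0,0],0.4],
])

```text
t: 19.15
ee_pos: [473.2, 14.2, 81.9]
orientation: [-2.356, -2.078, -0.0]
ft_force: [0.7, 0.4, -0.6]
width: 61.2
grasp_force: 0.0
```

step_arm([
  [[0,0,-0.04],[0,0,0],0.4],
  [[0,0,-0.12],[0,0,0],0.4],
  [[0,0,-0.22],[0,0,0],0.4],
  [[0,0,-0.34],[0,0,0],0.4],
  [[0,0,-0.46],[0,0,0],0.4],
  [[0,0,-0.58],[0,0,0],0.4],
  [[0,0,-0.65],[0,0,0],0.4],
  [[0,0,-0.65],[0,0,0],0.4],
  [[0,0,-0.65],[0,0,0],0.4],
  [[0,0,-0.65],[0,0,0],0.4],
  [[0,0,-0.65],[0,0,0],0.4],
  [[0,0,-0.65],[0,0,0],0.4],
])

```text
t: 20.15
ee_pos: [472.3, 14.2, 275.3]
orientation: [-2.355, -2.076, 0.003]
ft_force: [1.1, -0.9, 0.3]
width: 61.7
grasp_force: 0.0
```

Run:
```python
from h import *
o=get_obs();print(o['t'],o['ee_pos'],o['width'])
s=snap('side','side4')['pixels'];w=snap('wrist','w7')['pixels']
cv2.imwrite('pics/fin.png',np.hstack([cv2.resize(s[130:260,200:330,::-1],(400,400),interpolation=cv2.INTER_CUBIC),cv2.resize(w[:,60:444,::-1],(400,400))]))
```

```text
20.15 [472.27183755  14.17670914 275.349298  ] 61.65978598423662
```

View pics/fin.png

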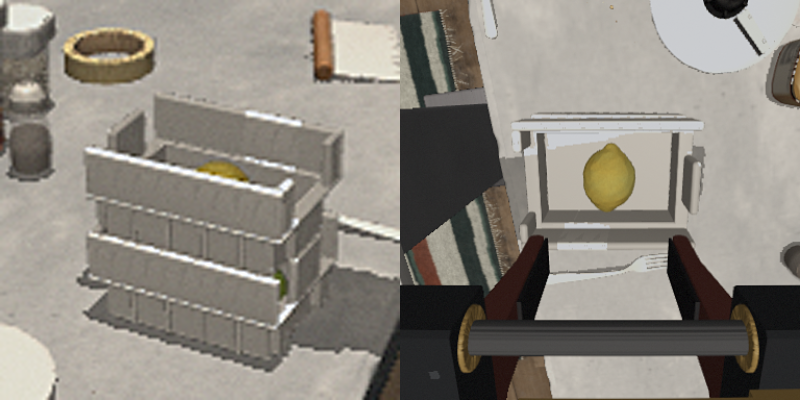

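The stack stands square with its rims one tier apart. The lemon rests in the middle of the upper bin (609,178 in the wrist view) and the gripper is clear.

```bash
python3 -c "
from workcell import *
print(close_job())"
```

```text
the job is handed in; nothing more can be done
None
```

The empty bin is stacked end for end on the loaded bin, standing on its rim, and the lemon rests in the upper bin; I handed the job in after about 20 s of robot time, and no verdict was shown.

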